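Seat the chopping blade on its drive and close the clamp lid

ROBOT

A 6-joint arm with a two-finger parallel gripper is mounted at the origin on the work surface. World frame = base frame: x ahead of the robot, y to its left, z up, the work surface at z = 0. Lengths are in m, angles in rad, forces in N, time in s.
With the tool pointing down it reaches from about 0.35 to 0.975 m from the base axis. Payload 4.9 kg.
Tool frame: the origin (TCP) lies between the finger pads; the fingertips stand 22 mm ahead of it and the grasp point (between the pads) lies 3 mm ahead of it; z points along the fingers, y is the line along which they close (so a half turn about z gives the same grasp; the last joint's range is limited). The gripper opens to 85 mm and grips with 20 to 120 N. Pads are 22 mm wide; open, the fingers measure 114 mm over their backs; the gripper's body (76 mm by 85 mm) begins 54 mm behind the grasp point. The pads swing forward as they close: fully open they stand 13 mm farther back than shut.
Start: joints at [1.089, 0.053, 1.613, -0, 1.476, -0.119], TCP at [0.222, 0.584, 0.253] pointing down, gripper open.
Joint ranges: [-3.01, 3.01], [-1.01, 2.22], [0.06, 2.58], [-1.02, 4.17], [0.09, 2.62], [-3.14, 3.14]. Speed limits (rad/s): [2.57, 2.57, 3.14, 3.14, 3.14, 3.14].

INTERFACE

Orientations are given as a unit quaternion [w, x, y, z].
In Python, from plant import state, grab_frame, get_calibration, job_done, recognise, regions_of gives the robot as it stands.
- The arm moves only by the tool apply_moves, never from a script. Its argument "targets" is a list of rows, each an object with "translation": the shift along the tool's x, y, z normalised to -1 to 1, where 1 is 100 mm, a list of three; "twist": the turn about the tool's z normalised to -1 to 1, where 1 is 0.1 rad; "hand": the opening, from 0 (shut) to 1 (fully open). A call has 1 to 8 rows; each row shifts and turns the commanded pose from where the row before left it, along the tool's axes as they then stand; what a row does not reach is not made up. A row lasts 1/10 s, in which the tool goes at most 50 mm and 8.59 degrees, less where a joint would pass 70% of its speed; a pose out of reach is approached as far as the arm can. A call with a number of a shift or a turn outside -1 to 1 is refused whole. A call with a gripper value outside its range is refused whole. The fingers move at their own pace and stop on an object; the grip force is fixed at half the most. Time passes only in rows, so rows that do not move let the fingers close. It gives the time, the measured TCP pose, the force, the opening and the grip force at its end, in the units of the state.
- state(): the state, without advancing time (a new reading comes with each control period).
- grab_frame(name): name is "scene" or "top"; returns the picture (420x560x3 uint8, red, green, blue); there is no depth.
- get_calibration(name): a dict with "camera_matrix" (3x3 intrinsics, pixels), "D" ([k1, k2, p1, p2, k3] as OpenCV has them; the pictures are not rectified), "pose" (4x4, takes a point from camera to world coordinates). Camera axes: x right, y up, looking along -z (the intrinsics and any distortion apply to the point x, -y, -z); pixel columns grow to the right and rows downward; lengths in m; the calibration is good to about 2 mm. A picture is of the moment at which its call begins. get_calibration takes no time and is no camera call.
- job_done(): hands the job in; it is judged then, once.
Trained networks look in the newest picture that a camera, given by its name, has taken for a name from the list of things; names that differ only in an ending like _2 or _b are one class to them, and where a whole thing is asked for, a point or a joint stands for the part that bears it (a point fixed in the world has none). Each returns a list of dicts, best first, with "score" (0 to 1); they miss things now and then, are a little off and sometimes report something else, mostly with a low value. They report only what shows in the picture. A call takes as long as a camera call. They do not tell look-alikes from the thing itself.
- recognise(camera, query): "point" ([x, y, z] in m, in world coordinates, good to about 4 mm: the middle of the surface that is visible of it).
- regions_of(camera, query): "pixels" (420x560 bool, what is visible of it).
The state is a dict: "time": time; "joint_pos": joint angles; "joint_vel": joint speeds; "joint_efforts": joint torques, N m; "tool_pos": TCP position; "tool_rot": TCP orientation; "contact_force": force on the tool from outside, world axes, zero at the start; "ft_torque": the same for the moment, N m; "gripper_width": opening from 0.0 (shut) to 1.0 (fully open); "grasp_force": force on a finger pad.
Only numpy, scipy, OpenCV 4.12 (cv2) and the standard library are available. Lean on these libraries where they do the work, as an engineer would, in place of code of your own. Each camera call takes 0.05 s, during which the arm holds its last target. There are 200 camera calls.

TASK

The chopping blade of the small food processor has been washed and stands on the draining tray. Set it over the spindle in the bowl and, pressing only lightly, turn it until you feel it drop onto the drive and sit fully home; never ram it down. Only then let go of it and swing the hinged clamp lid down, without slamming it, until it is fully shut over the blade; leave the sauce bottle, the two shakers and the chilli jar standing where they are.

Things in the scene. Friction and masses are not known exactly. Their poses are not given: they have to be found in the camera images.
- blade: Loose S-shaped chopping blade standing on the tray, about 0.2 kg, 90 mm tall. Origin: centre of the hub's underside, z up. White hub 31 mm across; on top, from 58 to 90 mm height, a round black grip of 35 mm diameter: take it there from above, at any yaw. Thin steel wings reach 60 mm out from the axis at heights of 14 to 53 mm.
- blade_bore (a point): Mouth of the hub's bore, at the blade's origin: 17 mm wide, 58 mm deep from below. Round it, in the underside, a cross-shaped slot (arms along the blade's x and y, 12.4 mm wide, 10 mm deep) that fits over the spindle's drive cross.
- processor: Fixed cream food processor. Origin: on the counter under the bowl's axis; z up; x points from the bowl to the motor tower (x = 93 to 205 mm, 160 mm wide, top at 170 mm). Deck 190 mm wide, top at 65 mm. Clear round bowl, 150 mm outside, 3 mm wall, floor at 70 mm, rim at 172 mm. More than 35 N between blade and machine damages it.
- seat (a point): Centre of the steel spindle's flat seat in the bowl, 74 mm above the counter. The blade's origin lies here when fully home; its grip top is then at 164 mm. On the seat: a drive cross 9 mm high (arms 10 mm wide, 30 mm across) and a pilot post of 14 mm diameter. A blade not engaged rides 9 mm too high. The spindle is sprung: it gives about 1 mm per 10 N, 3 mm at most.
- spindle_tip (a point): Tapered tip of the pilot post, 54 mm above the seat. The spindle stopped at an unknown angle that is not measured: it fits the blade every 90 degrees, within about 5 degrees either way. It turns only against a drag of about 0.3 N m, so a blade turned on top of it under less than about 12 N slides round on the cross.
- lid (a joint): Angle of the clear clamp lid in rad: 0 fully shut (level on the bowl), 2.2 wide open, leaning back over the tower. Stiff hinge: it stays where it is left and takes about 4 N at lid_face to move. A boss under its middle stops it about 0.07 rad short of shut on a blade that is not home; over a seated blade it has 2 mm to spare.
- lid_hinge (a point): Middle of the lid's hinge axis, 95 mm from the bowl axis along the processor's x, 175 mm above the counter; the axis runs along the processor's y. The lid's 6 mm plate has its mid-plane on this axis; shut, it reaches along the processor's -x: round plate 154 mm wide, then a black tab 50 mm wide ending 201 mm from the axis.
- lid_face (a point): Point on the lid's outer (upper when shut) face, on its middle line, 145 mm from the hinge axis: a good place to push it. When the lid is open, this face looks away from the bowl.
- squeeze: Red sauce squeeze bottle, 56 mm wide, 130 mm tall, loose; origin under its centre. Bystander.
- salt: White shaker with steel top, 41 mm wide, 88 mm tall, loose; origin under its centre. Bystander.
- pepper: Dark shaker with steel top, 41 mm wide, 88 mm tall, loose; origin under its centre. Bystander.
- chilli: Reddish-brown jar with steel cap, 64 mm wide, 85 mm tall, loose; origin under its centre. Bystander.
- tray: Fixed cream draining tray, 200 x 170 mm, ribbed top 16 mm above the counter; origin under its centre.
Things that resemble listed ones, but are neither listed nor needed, are in the scene too. Of the things that look like the blade, the larger one is meant.

How it is judged:
On the way:
1. the blade is fully home on the drive (within 2 mm of its seat) while the lid still stands open (z of blade in the frame of seat below 0.002 m and horizontal distance between blade and seat below 0.004 m and angle between blade's own z axis and vertical below 0.06 rad and value of joint lid above 1 rad), for 0.2 s.
At the end, for the whole second after the job is handed in: The blade stands upright and at rest on the spindle, within 2 mm of its seat in height and 4 mm sideways, and the lid is shut to within 0.035 rad (value of joint lid below 0.035 rad and z of blade in the frame of seat below 0.002 m and horizontal distance between blade and seat below 0.004 m and angle between blade's own z axis and vertical below 0.06 rad and linear speed of blade below 0.01 m/s); the robot touches nothing.
It fails at once if the blade is pressed against the machine (spindle, bowl or lid) with more than 35 N (contact force between blade and processor above 35 N).
It fails at once if the lid is slammed (closing faster than 3 rad/s) (velocity of joint lid below -3 rad/s).
It fails at once if a bystander is moved by more than 30 mm or knocked over (distance of any of squeeze, salt, pepper, chilli from where it was at the start of the episode above 0.03 m or angle between any of squeeze, salt, pepper, chilli's own z axis and vertical above 0.5 rad).
It also fails if it takes over 72 s, if anything falls off the work surface, if the arm or the gripper's body presses on something with over 40 N, if the wrist force passes 120 N, or if a joint passes its speed limit or range.

## Working session

There is one attempt and no reset: what is moved stays moved. The work goes in short steps, Python scripts to look and compute and a tool call to move; the robot and the scene stay as the last step left them, time stands still between calls to the robot, and variables do not carry over. Pictures are saved under pics/ and viewed, at most 10 in all, crops included, and the job is handed in when it is done.

Besides the shell and the picture viewer there is one more tool, called after "Emit:" as name(argument=value, ...) on one line, values as JSON. apply_moves: Moves the arm, as the interface text tells. Its arguments: {"type":"object","properties":{"targets":{"type":"array"}},"required":["targets"]}

```bash
mkdir -p pics; cat > h.py <<'E'
import numpy as np, cv2
from plant import *
def save(n,img,s=1.0):
    cv2.imwrite(f'pics/{n}.png',cv2.cvtColor(cv2.resize(img,None,fx=s,fy=s,interpolation=cv2.INTER_CUBIC),cv2.COLOR_RGB2BGR))
def ray(cam,px):
    c=get_calibration(cam);K=np.array(c['camera_matrix']);D=np.array(c['D']);P=np.array(c['pose'])
    u=cv2.undistortPoints(np.array([[px]],float),K,D)[0,0]
    d=P[:3,:3]@np.array([u[0],-u[1],-1]);return P[:3,3],d
def onz(cam,px,z):
    o,d=ray(cam,px);return o+d*(z-o[2])/d[2]
def proj(cam,p):
    c=get_calibration(cam);K=np.array(c['camera_matrix']);D=np.array(c['D']);P=np.array(c['pose'])
    q=np.atleast_2d(p)-P[:3,3];q=q@P[:3,:3];q=q*[1,-1,-1]
    return cv2.projectPoints(q,np.zeros(3),np.zeros(3),K,D)[0][:,0]
E
python3 - <<'E'
from h import *
a=grab_frame('scene');b=grab_frame('top')
save('scene',a,1.4);save('top',b,1.4)
for n in ['blade','processor','spindle_tip','lid','squeeze','salt','pepper','chilli','tray']:
    for c in ['scene','top']:
        for r in recognise(c,n)[:4]:
            p=np.array(r['point']);print(n,c,round(r['score'],2),p.round(3),proj(c,p)[0].round())
for c in ['scene','top']: print(c,np.array(get_calibration(c)['pose'])[:3,3])
print(state())
E
```

```text
blade scene 0.98 [ 0.553 -0.464  0.032] [185. 354.]
blade scene 0.88 [ 0.55  -0.282  0.063] [234. 276.]
blade top 0.89 [ 0.537 -0.273  0.062] [339. 203.]
blade top 0.57 [0.511 0.147 0.108] [175. 215.]
blade top 0.54 [ 0.547 -0.456  0.032] [406. 200.]
processor scene 0.75 [0.538 0.145 0.139] [327. 123.]
processor scene 0.61 [ 0.385 -0.121  0.066] [214. 190.]
processor scene 0.16 [0.542 0.204 0.266] [346.  69.]
processor top 0.73 [0.507 0.149 0.107] [174. 216.]
processor top 0.29 [ 0.708 -0.035  0.092] [247. 139.]
processor top 0.16 [0.534 0.206 0.276] [134. 195.]
spindle_tip scene 0.66 [0.536 0.142 0.138] [326. 124.]
spindle_tip top 0.98 [0.513 0.149 0.106] [174. 214.]
spindle_tip top 0.42 [ 0.705 -0.132  0.086] [284. 140.]
lid scene 0.58 [0.542 0.205 0.264] [346.  69.]
lid scene 0.18 [0.536 0.144 0.132] [326. 125.]
squeeze scene 0.97 [ 0.725 -0.048  0.082] [358. 229.]
squeeze scene 0.71 [ 0.702 -0.286  0.087] [295. 308.]
squeeze top 0.77 [ 0.706 -0.036  0.092] [247. 139.]
salt scene 0.91 [ 0.72  -0.144  0.076] [335. 262.]
salt top 0.81 [ 0.709 -0.134  0.085] [284. 138.]
salt top 0.19
[... 539 characters left out ...]
joint_pos': array([ 1.08899674e+00,  5.26796269e-02,  1.61288349e+00,  1.70880595e-05,
        1.47598198e+00, -1.18996164e-01]), 'joint_vel': array([-0.00136109,  0.00099699, -0.0002368 ,  0.00027817,  0.00037168,
        0.00235215]), 'joint_efforts': array([-3.54535432e-04, -3.93688917e+01, -3.70475757e+01, -1.11978140e-04,
        4.82857922e-04, -4.03087381e-05]), 'tool_pos': array([0.22180029, 0.58431223, 0.25332609]), 'tool_rot': array([-1.08941420e-06,  1.80409258e-01,  9.83591632e-01,  2.52282431e-05]), 'contact_force': array([ 0.71091982, -0.01300329,  0.2582696 ]), 'ft_torque': array([-0.01135022, -0.03002632,  0.04203986]), 'grasp_force': 0.0, 'gripper_width': 0.9991550512673384}
```

View pics/scene.png

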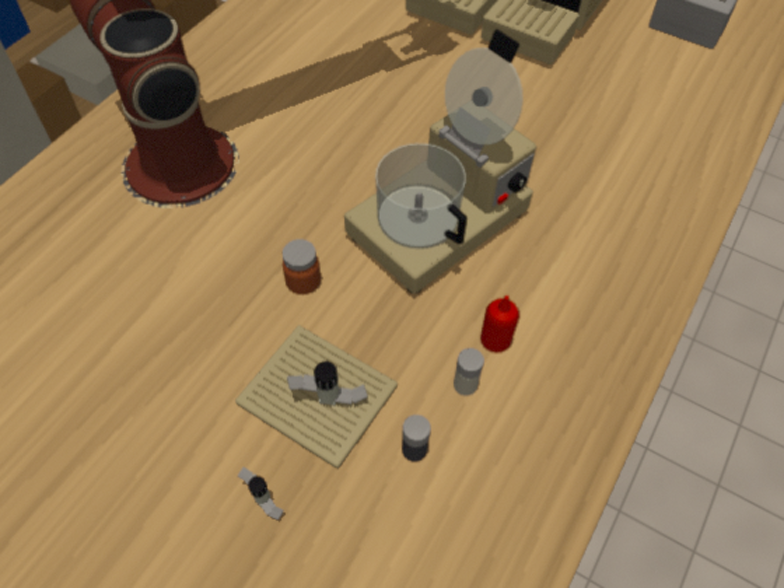

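View pics/top.png

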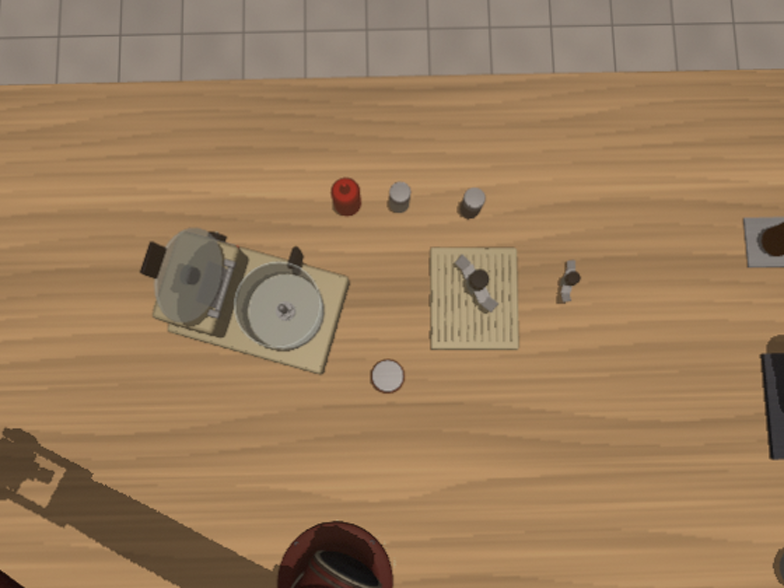

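The scene shows two blades: the large one on the tray (scene px 232,270; top px 342,200) and a small look-alike on the counter (scene 185,350; top 408,198). I choose the large one on the tray. The processor is at scene (300,150) and its lid is open. Next, a close crop to check this and locate points precisely.

```bash
python3 - <<'E'
from h import *
a=grab_frame('scene');b=grab_frame('top')
def crop(im,x0,y0,w,h): return cv2.resize(im[y0:y0+h,x0:x0+w],(400,300),interpolation=cv2.INTER_CUBIC)
A=np.vstack([np.hstack([crop(a,195,230,100,75),crop(b,305,165,100,75)]),np.hstack([crop(a,240,95,160,120),crop(b,105,155,160,120)])])
save('crops',A)
# black grip
for im,cam,(x0,y0,x1,y1) in [(a,'scene',(215,250,250,285)),(b,'top',(325,185,360,215))]:
    m=(im.max(2)<60)
    mm=np.zeros_like(m);mm[y0:y1,x0:x1]=m[y0:y1,x0:x1]
    ys,xs=np.nonzero(mm);c=(xs.mean(),ys.mean());print(cam,'grip px',c,len(xs),xs.min(),xs.max(),ys.min(),ys.max())
    for z in (.09,.106): print(z,onz(cam,c,z).round(4))
for r in regions_of('top','spindle_tip')[:2]:
    ys,xs=np.nonzero(r['pixels']);print(r['score'],len(xs),xs.min(),xs.max(),ys.min(),ys.max())
for r in regions_of('top','processor')[:2]:
    ys,xs=np.nonzero(r['pixels']);print(r['score'],len(xs),xs.min(),xs.max(),ys.min(),ys.max())
E
```

```text
scene grip px (np.float64(232.38970588235293), np.float64(268.27941176470586)) 272 225 240 258 278
0.09 [ 0.5466 -0.2778  0.09  ]
0.106 [ 0.5521 -0.2842  0.106 ]
top grip px (np.float64(339.1666666666667), np.float64(204.41666666666666)) 12 336 343 201 206
0.09 [ 0.5301 -0.2698  0.09  ]
0.106 [ 0.5278 -0.2678  0.106 ]
0.79 9805 101 247 162 266
0.17 4186 306 370 176 250
0.82 9846 101 248 162 265
0.51 466 325 353 182 221
```

View pics/crops.png

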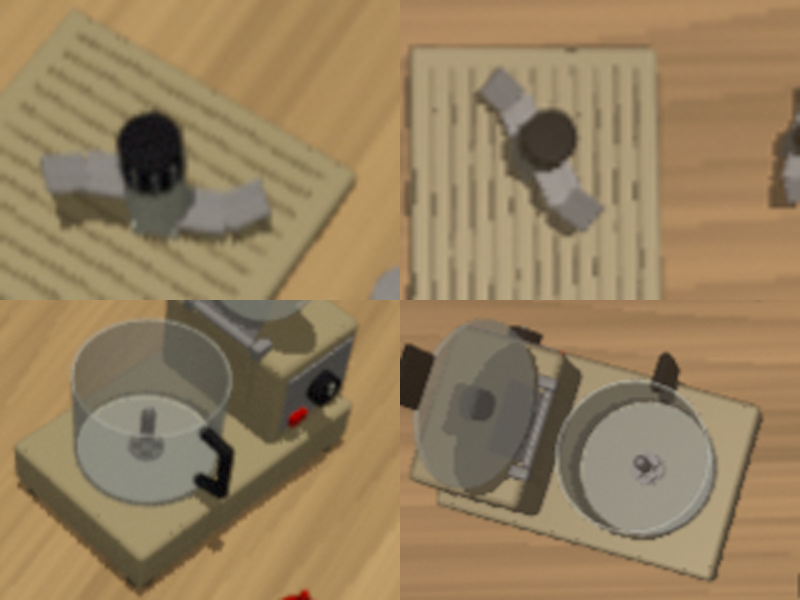

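The crops confirm the choice: the tray blade has a black grip, with its top disc at top px about (341.6,199.2) and scene px about (232.5,263). The bowl has the spindle at top px about (201,220), tower to the left. Now I'll solve for the poses.

```bash
python3 - <<'E'
from h import *
from scipy.optimize import least_squares
for c,p in [('top',(341.6,199.2)),('scene',(232.4,262.8))]: print('grip',c,onz(c,p,.106).round(4))
for c,p in [('top',(200.6,219.8)),('scene',(298.8,139))]: print('tip',c,onz(c,p,.128).round(4))
print('rim',onz('top',(199.2,218.2),.172).round(4))
k=[onz('top',p,.065)for p in[(249,199),(230,266),(120.6,236.6)]]
print('deck',np.array(k).round(4))
e=k[0]-k[1];print(np.linalg.norm(e),np.degrees(np.arctan2(e[1],e[0])),np.degrees(np.arctan2(*(k[2]-k[1])[1::-1])))
E
```

```text
grip top [ 0.541  -0.2745  0.106 ]
grip scene [ 0.545  -0.2737  0.106 ]
tip top [0.4938 0.0798 0.128 ]
tip scene [0.501  0.0748 0.128 ]
rim [0.4924 0.0768 0.172 ]
deck [[ 0.5533 -0.0377  0.065 ]
 [ 0.3804  0.0136  0.065 ]
 [ 0.4623  0.2959  0.065 ]]
0.18039843481903628 -16.530189517291728 73.81609950472755
```

Emit:
apply_moves(targets=[{"translation": [-0.25,-0.28,-0.06],"twist": 0,"hand": 1},{"translation": [-0.25,-0.28,-0.06],"twist": 0,"hand": 1},{"translation": [-0.25,-0.28,-0.06],"twist": 0,"hand": 1},{"translation": [-0.25,-0.28,-0.06],"twist": 0,"hand": 1},{"translation": [-0.25,-0.28,-0.06],"twist": 0,"hand": 1},{"translation": [-0.25,-0.28,-0.06],"twist": 0,"hand": 1},{"translation": [-0.25,-0.28,-0.06],"twist": 0,"hand": 1},{"translation": [-0.25,-0.28,-0.06],"twist": 0,"hand": 1}])

```text
time: 2.0
tool_pos: [0.3295, 0.3025, 0.3017]
tool_rot: [0.0, 0.18, 0.984, 0.0]
contact_force: [1.0, 0.2, 0.5]
gripper_width: 1.002
grasp_force: 0.0
```

Emit:
apply_moves(targets=[{"translation": [-0.25,-0.28,0],"twist": 0,"hand": 1},{"translation": [-0.25,-0.28,0],"twist": 0,"hand": 1},{"translation": [-0.25,-0.28,0],"twist": 0,"hand": 1},{"translation": [-0.25,-0.28,0],"twist": 0,"hand": 1},{"translation": [-0.25,-0.28,0],"twist": 0,"hand": 1},{"translation": [-0.25,-0.28,0],"twist": 0,"hand": 1},{"translation": [-0.25,-0.28,0],"twist": 0,"hand": 1},{"translation": [-0.25,-0.28,0],"twist": 0,"hand": 1}])

```text
time: 2.8
tool_pos: [0.4371, 0.0219, 0.3016]
tool_rot: [0.001, 0.181, 0.984, 0.0]
contact_force: [0.8, -0.7, -0.1]
gripper_width: 1.0
grasp_force: 0.0
```

Emit:
apply_moves(targets=[{"translation": [-0.25,-0.28,0],"twist": 0,"hand": 1},{"translation": [-0.25,-0.28,0],"twist": 0,"hand": 1},{"translation": [-0.25,-0.28,0],"twist": 0,"hand": 1},{"translation": [-0.25,-0.28,0],"twist": 0,"hand": 1},{"translation": [-0.25,-0.28,0],"twist": 0,"hand": 1},{"translation": [-0.25,-0.28,0],"twist": 0,"hand": 1},{"translation": [-0.25,-0.28,0],"twist": 0,"hand": 1},{"translation": [0,0,0],"twist": 0,"hand": 1}])

```text
time: 3.6
tool_pos: [0.5313, -0.2253, 0.3006]
tool_rot: [-0.0, 0.182, 0.983, -0.0]
contact_force: [-0.2, 0.5, -0.4]
gripper_width: 1.002
grasp_force: 0.0
```

Emit:
apply_moves(targets=[{"translation": [-0.14,-0.205,0.2],"twist": 0,"hand": 1},{"translation": [-0.14,-0.205,0.2],"twist": 0,"hand": 1},{"translation": [0,0,0.4],"twist": 0,"hand": 1},{"translation": [0,0,0.4],"twist": 0,"hand": 1},{"translation": [0,0,0.4],"twist": 0,"hand": 1},{"translation": [0,0,0.2],"twist": 0,"hand": 1},{"translation": [0,0,0],"twist": 0,"hand": 1}])

```text
time: 4.3
tool_pos: [0.5399, -0.2678, 0.1168]
tool_rot: [-0.004, 0.18, 0.984, 0.002]
contact_force: [-0.4, -0.3, -0.9]
gripper_width: 1.001
grasp_force: 0.0
```

```bash
python3 - <<'E'
from h import *
a=grab_frame('scene');b=grab_frame('top')
def crop(im,x0,y0,w,h): return cv2.resize(im[y0:y0+h,x0:x0+w],(400,300),interpolation=cv2.INTER_CUBIC)
save('pre',np.hstack([crop(a,185,200,120,90),crop(b,295,155,120,90)]))
E
```

```text
(no output)
```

View pics/pre.png

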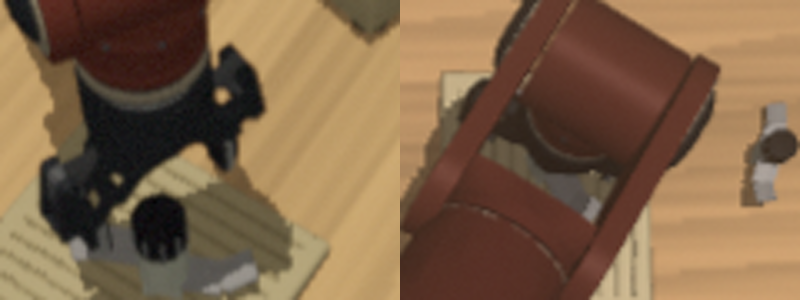

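The left crop shows the open fingers on either side of the grip (scene px about 232,262), as planned. I'll correct the remainder and close.

Emit:
apply_moves(targets=[{"translation": [0,0,0],"twist": 0,"hand": 1}])

```text
time: 4.5
tool_pos: [0.5438, -0.2706, 0.1239]
tool_rot: [0.002, 0.18, 0.984, -0.001]
contact_force: [0.2, 0.4, 0.7]
gripper_width: 0.996
grasp_force: 0.0
```

Emit:
apply_moves(targets=[{"translation": [0,-0.035,0.1],"twist": 0,"hand": 1},{"translation": [0,0,0.15],"twist": 0,"hand": 1},{"translation": [0,0,0],"twist": 0,"hand": 1},{"translation": [0,0,0],"twist": 0,"hand": 1}])

```text
time: 4.9
tool_pos: [0.5405, -0.273, 0.0951]
tool_rot: [-0.001, 0.181, 0.984, 0.0]
contact_force: [0.1, -0.5, -0.2]
gripper_width: 1.0
grasp_force: 0.0
```

Emit:
apply_moves(targets=[{"translation": [0,0,0],"twist": 0,"hand": 0},{"translation": [0,0,0],"twist": 0,"hand": 0},{"translation": [0,0,0],"twist": 0,"hand": 0},{"translation": [0,0,0],"twist": 0,"hand": 0},{"translation": [0,0,0],"twist": 0,"hand": 0},{"translation": [0,0,0],"twist": 0,"hand": 0},{"translation": [0,0,0],"twist": 0,"hand": 0}])

```text
time: 5.6
tool_pos: [0.5415, -0.2736, 0.0969]
tool_rot: [0.0, 0.18, 0.984, -0.0]
contact_force: [-0.6, -0.4, 3.8]
gripper_width: 0.391
grasp_force: 59.5
```

Emit:
apply_moves(targets=[{"translation": [0,0,-0.1],"twist": 0,"hand": 0},{"translation": [0,0,-0.3],"twist": 0,"hand": 0},{"translation": [0,0,-0.3],"twist": 0,"hand": 0},{"translation": [0,0,-0.3],"twist": 0,"hand": 0},{"translation": [0,0,-0.3],"twist": 0,"hand": 0},{"translation": [0,0,-0.3],"twist": 0,"hand": 0},{"translation": [0,0,-0.3],"twist": 0,"hand": 0},{"translation": [0,0,-0.3],"twist": 0,"hand": 0}])

```text
time: 6.4
tool_pos: [0.5407, -0.2729, 0.3169]
tool_rot: [-0.001, 0.18, 0.984, 0.0]
contact_force: [0.4, -0.4, -1.6]
gripper_width: 0.394
grasp_force: 59.8
```

Emit:
apply_moves(targets=[{"translation": [0.12,0.22,0],"twist": 0,"hand": 0},{"translation": [0.12,0.22,0],"twist": 0,"hand": 0},{"translation": [0.12,0.22,0],"twist": 0,"hand": 0},{"translation": [0.12,0.22,0],"twist": 0,"hand": 0},{"translation": [0.12,0.22,0],"twist": 0,"hand": 0},{"translation": [0.12,0.22,0],"twist": 0,"hand": 0},{"translation": [0.12,0.22,0],"twist": 0,"hand": 0},{"translation": [0.12,0.22,0],"twist": 0,"hand": 0}])

```text
time: 7.2
tool_pos: [0.5132, -0.0735, 0.3157]
tool_rot: [-0.001, 0.18, 0.984, 0.0]
contact_force: [-0.2, 0.4, -2.3]
gripper_width: 0.392
grasp_force: 60.0
```

Emit:
apply_moves(targets=[{"translation": [0.12,0.22,0],"twist": 0,"hand": 0},{"translation": [0.12,0.22,0],"twist": 0,"hand": 0},{"translation": [0.12,0.22,0],"twist": 0,"hand": 0},{"translation": [0.12,0.22,0],"twist": 0,"hand": 0},{"translation": [0.12,0.22,0],"twist": 0,"hand": 0},{"translation": [0.12,0.22,0],"twist": 0,"hand": 0},{"translation": [0,0,0],"twist": 0,"hand": 0},{"translation": [0,0,0],"twist": 0,"hand": 0}])

```text
time: 8.0
tool_pos: [0.493, 0.0745, 0.3159]
tool_rot: [-0.0, 0.18, 0.984, -0.0]
contact_force: [-0.9, -1.1, -2.0]
gripper_width: 0.397
grasp_force: 60.2
```

```bash
python3 - <<'E'
from h import *
a=grab_frame('scene');b=grab_frame('top');s=state()
print(s['tool_pos'],s['joint_pos'].round(3),s['contact_force'].round(1))
def crop(im,x0,y0,w,h): return cv2.resize(im[y0:y0+h,x0:x0+w],(400,300),interpolation=cv2.INTER_CUBIC)
A=np.hstack([crop(a,240,55,160,120),crop(b,125,145,160,120)])
save('over',A,2.0) if 0 else save('over',A)
E
```

```text
[0.49329832 0.07369579 0.31600471] [-1.000e-03 -2.840e-01  1.819e+00 -0.000e+00  1.607e+00 -1.208e+00] [ 0.1 -0.8 -1.9]
```

View pics/over.png

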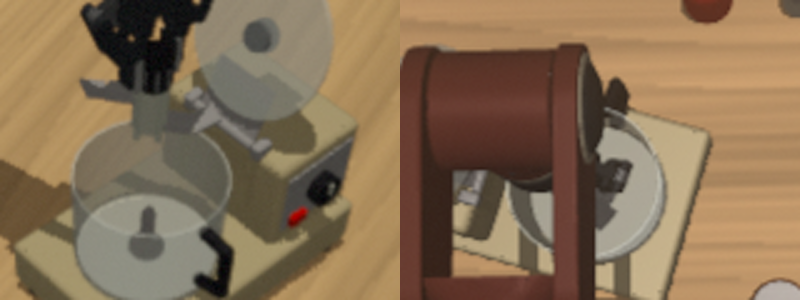

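The blade hangs over the bowl: hub underside at scene px about (299,113), spindle tip at about (299,139). I'll take one larger crop of the scene view with the predicted points overlaid.

```bash
python3 - <<'E'
from h import *
a=grab_frame('scene');p=state()['tool_pos']
x0,y0=264,85
c=a[y0:y0+66,x0:x0+88]
img=cv2.resize(c,None,fx=9,fy=9,interpolation=cv2.INTER_CUBIC)
def mark(P,col):
    for q in proj('scene',P): cv2.circle(img,tuple(int(round(v)) for v in ((q-[x0,y0]+.5)*9)),1,col,-1)
t=np.linspace(0,2*np.pi,90);ci=np.c_[np.cos(t),np.sin(t),0*t]
mark(np.r_[ci*.0155+[p[0],p[1],p[2]-.081],[[p[0],p[1],p[2]-.081]]],(255,0,0))
S=np.array([.4965,.077,0])
mark(np.r_[ci*.0715+S+[0,0,.172],ci*.0745+S+[0,0,.172],ci*.007+S+[0,0,.12],ci*.002+S+[0,0,.128]],(0,0,255))
mark(ci*.0745+S+[0,0,.07],(0,160,0))
save('ov2',img)
E
```

```text
(no output)
```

View pics/ov2.png

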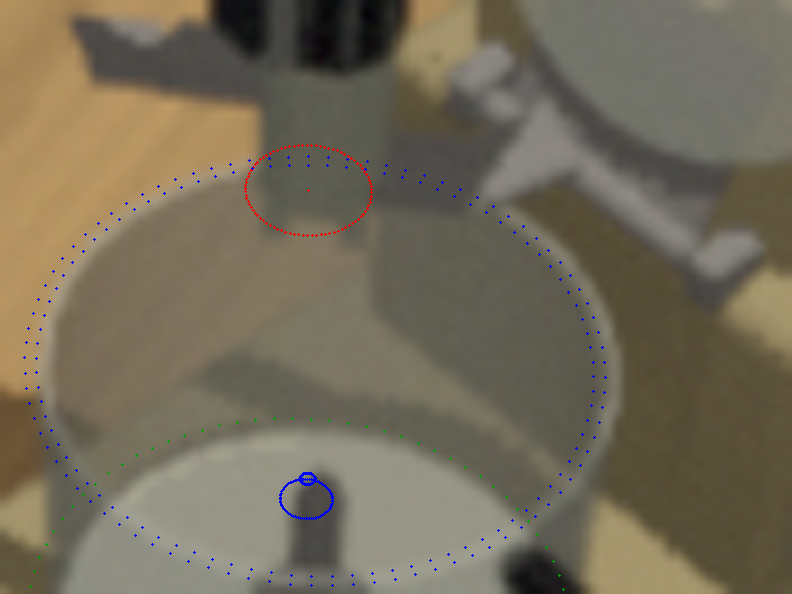

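Hub and rim/post both sit about 2 px right of the predictions, so that is camera bias. Relative to the hand, the spindle is near (0.4945, 0.0785). I'll shift about 5 mm and lower to just above the tip.

Emit:
apply_moves(targets=[{"translation": [0.006,0.049,0],"twist": 0,"hand": 0},{"translation": [0,0,0.2],"twist": 0,"hand": 0},{"translation": [0,0,0.2],"twist": 0,"hand": 0},{"translation": [0,0,0.2],"twist": 0,"hand": 0},{"translation": [0,0,0.2],"twist": 0,"hand": 0},{"translation": [0,0,0.15],"twist": 0,"hand": 0},{"translation": [0,0,0],"twist": 0,"hand": 0},{"translation": [0,0,0],"twist": 0,"hand": 0}])

```text
time: 8.95
tool_pos: [0.4948, 0.0789, 0.2216]
tool_rot: [0.0, 0.181, 0.984, 0.0]
contact_force: [0.3, -1.0, -1.2]
gripper_width: 0.39
grasp_force: 60.2
```

```bash
python3 - <<'E'
from h import *
a=grab_frame('scene');s=state();p=s['tool_pos'];print(p,s['contact_force'].round(1))
x0,y0=264,95
c=a[y0:y0+66,x0:x0+88]
img=cv2.resize(c,None,fx=9,fy=9,interpolation=cv2.INTER_CUBIC)
img=cv2.convertScaleAbs(img,alpha=1.5,beta=-40)
save('ov3',img)
E
```

```text
[0.49527486 0.0789162  0.22243338] [ 1.1 -0.3 -1.2]
```

View pics/ov3.png

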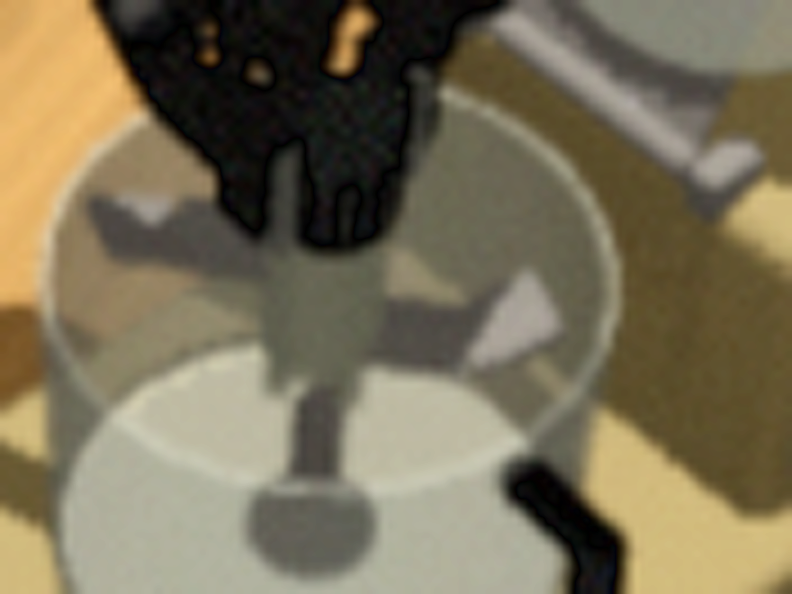

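The hub (cols about 265–375) and post (cols about 293–345) line up at column 319, and the row gap of about 34 px matches 13 mm of height. I'll lower gently and watch the force.

Emit:
apply_moves(targets=[{"translation": [0,0,0.05],"twist": 0,"hand": 0},{"translation": [0,0,0.05],"twist": 0,"hand": 0},{"translation": [0,0,0.05],"twist": 0,"hand": 0},{"translation": [0,0,0],"twist": 0,"hand": 0}])

```text
time: 9.4
tool_pos: [0.494, 0.079, 0.2052]
tool_rot: [-0.001, 0.18, 0.984, -0.0]
contact_force: [0.1, 0.1, -1.3]
gripper_width: 0.391
grasp_force: 60.2
```

Emit:
apply_moves(targets=[{"translation": [0,0,0.05],"twist": 0,"hand": 0},{"translation": [0,0,0.05],"twist": 0,"hand": 0},{"translation": [0,0,0],"twist": 0,"hand": 0}])

```text
time: 9.7
tool_pos: [0.4948, 0.0793, 0.1957]
tool_rot: [0.0, 0.18, 0.984, 0.0]
contact_force: [1.5, 1.0, -3.0]
gripper_width: 0.396
grasp_force: 60.2
```

Emit:
apply_moves(targets=[{"translation": [0,0,0.05],"twist": 0,"hand": 0},{"translation": [0,0,0.05],"twist": 0,"hand": 0},{"translation": [0,0,0],"twist": 0,"hand": 0}])

```text
time: 10.0
tool_pos: [0.4941, 0.08, 0.1853]
tool_rot: [-0.001, 0.18, 0.984, 0.001]
contact_force: [0.4, 5.0, -2.1]
gripper_width: 0.391
grasp_force: 60.0
```

Emit:
apply_moves(targets=[{"translation": [0,0,0.05],"twist": 0,"hand": 0},{"translation": [0,0,0.05],"twist": 0,"hand": 0},{"translation": [0,0,0],"twist": 0,"hand": 0},{"translation": [0,0,0],"twist": 0,"hand": 0}])

```text
time: 10.4
tool_pos: [0.4943, 0.0801, 0.1759]
tool_rot: [-0.001, 0.18, 0.984, 0.001]
contact_force: [1.4, 6.0, -0.2]
gripper_width: 0.393
grasp_force: 60.4
```

Emit:
apply_moves(targets=[{"translation": [0.003,0.012,0],"twist": 0,"hand": 0},{"translation": [0,0,0],"twist": 0,"hand": 0},{"translation": [0,0,0],"twist": 0,"hand": 0}])

```text
time: 10.7
tool_pos: [0.4944, 0.0805, 0.1759]
tool_rot: [-0.001, 0.18, 0.984, 0.0]
contact_force: [-0.7, 4.5, -1.0]
gripper_width: 0.393
grasp_force: 60.2
```

Emit:
apply_moves(targets=[{"translation": [0,0,0.04],"twist": 0,"hand": 0},{"translation": [0,0,0.03],"twist": 0,"hand": 0},{"translation": [0,0,0],"twist": 0,"hand": 0},{"translation": [0,0,0],"twist": 0,"hand": 0}])

```text
time: 11.1
tool_pos: [0.4945, 0.0804, 0.1688]
tool_rot: [-0.0, 0.18, 0.984, 0.0]
contact_force: [-0.4, 5.0, -1.0]
gripper_width: 0.392
grasp_force: 60.2
```

Emit:
apply_moves(targets=[{"translation": [0.003,0.012,0],"twist": 0,"hand": 0},{"translation": [0,0,0],"twist": 0,"hand": 0},{"translation": [0,0,0.02],"twist": 0,"hand": 0},{"translation": [0,0,0],"twist": 0,"hand": 0},{"translation": [0,0,0],"twist": 0,"hand": 0}])

```text
time: 11.6
tool_pos: [0.4949, 0.0812, 0.1671]
tool_rot: [0.0, 0.18, 0.984, -0.0]
contact_force: [-0.3, 1.8, -1.9]
gripper_width: 0.395
grasp_force: 60.2
```

Emit:
apply_moves(targets=[{"translation": [0,0,0.015],"twist": 0,"hand": 0},{"translation": [0,0,0],"twist": 0,"hand": 0},{"translation": [0,0,0],"twist": 0,"hand": 0}])

```text
time: 11.9
tool_pos: [0.495, 0.0813, 0.1657]
tool_rot: [0.0, 0.18, 0.984, -0.0]
contact_force: [-1.1, 1.3, -1.3]
gripper_width: 0.393
grasp_force: 60.2
```

Emit:
apply_moves(targets=[{"translation": [0,0,0.015],"twist": 0,"hand": 0},{"translation": [0,0,0],"twist": 0,"hand": 0},{"translation": [0,0,0],"twist": 0,"hand": 0}])

```text
time: 12.2
tool_pos: [0.4949, 0.0813, 0.1642]
tool_rot: [0.0, 0.18, 0.984, -0.0]
contact_force: [-0.2, 1.1, -1.8]
gripper_width: 0.395
grasp_force: 60.1
```

Emit:
apply_moves(targets=[{"translation": [0,0,0.01],"twist": 0,"hand": 0},{"translation": [0,0,0],"twist": 0,"hand": 0},{"translation": [0,0,0],"twist": 0,"hand": 0}])

```text
time: 12.5
tool_pos: [0.495, 0.0814, 0.1635]
tool_rot: [0.0, 0.18, 0.984, -0.0]
contact_force: [-0.2, 0.2, -0.9]
gripper_width: 0.391
grasp_force: 60.3
```

Emit:
apply_moves(targets=[{"translation": [0,0,0.01],"twist": 0,"hand": 0},{"translation": [0,0,0],"twist": 0,"hand": 0},{"translation": [0,0,0],"twist": 0,"hand": 0}])

```text
time: 12.8
tool_pos: [0.4952, 0.0814, 0.1629]
tool_rot: [0.0, 0.18, 0.984, -0.0]
contact_force: [-1.8, 0.3, 3.8]
gripper_width: 0.388
grasp_force: 60.7
```

Emit:
apply_moves(targets=[{"translation": [0,0,0.01],"twist": 0,"hand": 0},{"translation": [0,0,0],"twist": 0,"hand": 0},{"translation": [0,0,0],"twist": 0,"hand": 0}])

```text
time: 13.1
tool_pos: [0.4954, 0.0814, 0.1624]
tool_rot: [0.001, 0.18, 0.984, -0.0]
contact_force: [-2.8, 0.2, 6.9]
gripper_width: 0.395
grasp_force: 61.1
```

Contact on the cross at TCP z ≈ 0.163 with about 8 N. I'll turn lightly now.

Emit:
apply_moves(targets=[{"translation": [0,0,0],"twist": 0.6,"hand": 0},{"translation": [0,0,0],"twist": 0.6,"hand": 0},{"translation": [0,0,0],"twist": 0.6,"hand": 0},{"translation": [0,0,0],"twist": 0.6,"hand": 0},{"translation": [0,0,0],"twist": 0,"hand": 0},{"translation": [0,0,0],"twist": 0,"hand": 0}])

```text
time: 13.7
tool_pos: [0.4957, 0.0817, 0.1626]
tool_rot: [0.001, 0.297, 0.955, 0.001]
contact_force: [-2.1, 1.1, 6.6]
gripper_width: 0.388
grasp_force: 61.1
```

Emit:
apply_moves(targets=[{"translation": [0,0,0],"twist": 0.6,"hand": 0},{"translation": [0,0,0],"twist": 0.6,"hand": 0},{"translation": [0,0,0],"twist": 0.6,"hand": 0},{"translation": [0,0,0],"twist": 0.6,"hand": 0},{"translation": [0,0,0],"twist": 0,"hand": 0},{"translation": [0,0,0],"twist": 0,"hand": 0}])

```text
time: 14.3
tool_pos: [0.4959, 0.0818, 0.1627]
tool_rot: [0.001, 0.409, 0.912, 0.001]
contact_force: [-2.0, 1.3, 6.5]
gripper_width: 0.393
grasp_force: 61.1
```

Emit:
apply_moves(targets=[{"translation": [0,0,0],"twist": 0.6,"hand": 0},{"translation": [0,0,0],"twist": 0.6,"hand": 0},{"translation": [0,0,0],"twist": 0.6,"hand": 0},{"translation": [0,0,0],"twist": 0.6,"hand": 0},{"translation": [0,0,0],"twist": 0,"hand": 0},{"translation": [0,0,0],"twist": 0,"hand": 0}])

```text
time: 14.9
tool_pos: [0.4961, 0.0819, 0.1627]
tool_rot: [0.001, 0.515, 0.857, 0.001]
contact_force: [-1.0, 2.1, 5.5]
gripper_width: 0.39
grasp_force: 61.0
```

Emit:
apply_moves(targets=[{"translation": [0,0,0],"twist": 0.6,"hand": 0},{"translation": [0,0,0],"twist": 0.6,"hand": 0},{"translation": [0,0,0],"twist": 0.6,"hand": 0},{"translation": [0,0,0],"twist": 0.6,"hand": 0},{"translation": [0,0,0],"twist": 0,"hand": 0},{"translation": [0,0,0],"twist": 0,"hand": 0}])

```text
time: 15.5
tool_pos: [0.4962, 0.082, 0.1627]
tool_rot: [0.001, 0.614, 0.789, 0.002]
contact_force: [0.6, 1.9, 4.2]
gripper_width: 0.395
grasp_force: 61.0
```

Emit:
apply_moves(targets=[{"translation": [0,0,0.003],"twist": 0.6,"hand": 0},{"translation": [0,0,0],"twist": 0.6,"hand": 0},{"translation": [0,0,0],"twist": 0.6,"hand": 0},{"translation": [0,0,0],"twist": 0,"hand": 0},{"translation": [0,0,0],"twist": 0,"hand": 0}])

```text
time: 16.0
tool_pos: [0.4964, 0.082, 0.1626]
tool_rot: [0.001, 0.683, 0.731, 0.002]
contact_force: [0.6, 1.7, 5.6]
gripper_width: 0.395
grasp_force: 61.0
```

Emit:
apply_moves(targets=[{"translation": [0,0,0],"twist": 0.6,"hand": 0},{"translation": [0,0,0],"twist": 0.6,"hand": 0},{"translation": [0,0,0],"twist": 0.6,"hand": 0},{"translation": [0,0,0],"twist": 0,"hand": 0},{"translation": [0,0,0],"twist": 0,"hand": 0}])

```text
time: 16.5
tool_pos: [0.4963, 0.082, 0.1623]
tool_rot: [0.001, 0.745, 0.667, 0.002]
contact_force: [2.3, 3.8, 5.8]
gripper_width: 0.4
grasp_force: 60.9
```

```bash
python3 -c "
from plant import *
s=state();print(s['ft_torque'].round(2),s['contact_force'].round(1),s['joint_pos'].round(2),s['tool_pos'].round(4))"
```

```text
[ 0.72 -0.4   0.01] [2.3 3.8 5.8] [ 0.01 -0.17  1.98  0.    1.33  0.13] [0.4963 0.082  0.1623]
```

Emit:
apply_moves(targets=[{"translation": [0,0,0],"twist": 0.6,"hand": 0},{"translation": [0,0,0],"twist": 0.6,"hand": 0},{"translation": [0,0,0],"twist": 0.6,"hand": 0},{"translation": [0,0,0],"twist": 0,"hand": 0}])

```text
time: 16.9
tool_pos: [0.4968, 0.0821, 0.1615]
tool_rot: [0.001, 0.802, 0.597, 0.003]
contact_force: [5.2, 2.9, -0.0]
gripper_width: 0.394
grasp_force: 60.4
```

```bash
python3 -c "
from plant import *
s=state();print(s['ft_torque'].round(2),s['contact_force'].round(1),s['joint_pos'].round(2),s['tool_pos'].round(4))"
```

```text
[ 0.85 -1.37  0.12] [ 5.2  2.9 -0. ] [ 0.01 -0.17  1.98  0.    1.32  0.31] [0.4968 0.0821 0.1615]
```

Axial force fell to about 0 and the tool sank 1 mm, so the blade is dropping onto the drive. I'll relieve the side force and follow it down gently.

Emit:
apply_moves(targets=[{"translation": [0.007,0.006,0.005],"twist": 0,"hand": 0},{"translation": [0,0,0],"twist": 0,"hand": 0},{"translation": [0,0,0],"twist": 0,"hand": 0}])

```text
time: 17.2
tool_pos: [0.4973, 0.0823, 0.1609]
tool_rot: [0.001, 0.802, 0.597, 0.002]
contact_force: [4.6, 2.7, 1.2]
gripper_width: 0.388
grasp_force: 60.5
```

Emit:
apply_moves(targets=[{"translation": [0,0,0.01],"twist": 0,"hand": 0},{"translation": [0,0,0],"twist": 0,"hand": 0},{"translation": [0,0,0],"twist": 0,"hand": 0}])

```text
time: 17.5
tool_pos: [0.4973, 0.0823, 0.16]
tool_rot: [0.001, 0.802, 0.597, 0.002]
contact_force: [4.9, 3.0, 1.0]
gripper_width: 0.396
grasp_force: 60.5
```

Emit:
apply_moves(targets=[{"translation": [0.008,0.007,0.01],"twist": 0,"hand": 0},{"translation": [0,0,0.01],"twist": 0,"hand": 0},{"translation": [0,0,0],"twist": 0,"hand": 0},{"translation": [0,0,0],"twist": 0,"hand": 0}])

```text
time: 17.9
tool_pos: [0.4976, 0.0826, 0.1578]
tool_rot: [0.001, 0.802, 0.597, 0.001]
contact_force: [4.2, 2.2, 0.4]
gripper_width: 0.399
grasp_force: 60.5
```

Emit:
apply_moves(targets=[{"translation": [0,0,0.01],"twist": 0,"hand": 0},{"translation": [0,0,0.01],"twist": 0,"hand": 0},{"translation": [0,0,0],"twist": 0,"hand": 0},{"translation": [0,0,0],"twist": 0,"hand": 0}])

```text
time: 18.3
tool_pos: [0.4976, 0.0826, 0.1559]
tool_rot: [0.001, 0.802, 0.597, 0.001]
contact_force: [4.8, 2.6, 1.1]
gripper_width: 0.392
grasp_force: 60.5
```

Emit:
apply_moves(targets=[{"translation": [0.008,0.007,0.01],"twist": 0,"hand": 0},{"translation": [0,0,0],"twist": 0,"hand": 0},{"translation": [0,0,0],"twist": 0,"hand": 0}])

```text
time: 18.6
tool_pos: [0.4979, 0.0829, 0.1545]
tool_rot: [0.0, 0.802, 0.597, 0.0]
contact_force: [4.2, 0.9, 0.4]
gripper_width: 0.393
grasp_force: 60.6
```

Emit:
apply_moves(targets=[{"translation": [0,0,0.01],"twist": 0,"hand": 0},{"translation": [0,0,0],"twist": 0,"hand": 0},{"translation": [0,0,0],"twist": 0,"hand": 0}])

```text
time: 18.9
tool_pos: [0.4979, 0.083, 0.1541]
tool_rot: [0.0, 0.802, 0.597, 0.0]
contact_force: [4.4, 0.8, 4.5]
gripper_width: 0.393
grasp_force: 60.8
```

Seat contact at TCP z ≈ 0.154, exactly 9 mm below the riding height, so the blade is home. I'll press a touch, then release and lift.

Emit:
apply_moves(targets=[{"translation": [0,0,0.003],"twist": 0,"hand": 0},{"translation": [0,0,0],"twist": 0,"hand": 0},{"translation": [0,0,0],"twist": 0,"hand": 0},{"translation": [0,0,0],"twist": 0,"hand": 0}])

```text
time: 19.3
tool_pos: [0.4979, 0.083, 0.1539]
tool_rot: [0.0, 0.802, 0.597, 0.0]
contact_force: [3.2, 0.8, 5.2]
gripper_width: 0.396
grasp_force: 60.8
```

Emit:
apply_moves(targets=[{"translation": [0,0,0],"twist": 0,"hand": 0.7},{"translation": [0,0,0],"twist": 0,"hand": 0.7},{"translation": [0,0,0],"twist": 0,"hand": 0.7},{"translation": [0,0,0],"twist": 0,"hand": 0.7},{"translation": [0,0,0],"twist": 0,"hand": 0.7}])

```text
time: 19.8
tool_pos: [0.4969, 0.083, 0.1526]
tool_rot: [-0.0, 0.802, 0.597, -0.001]
contact_force: [-0.0, 0.2, 1.2]
gripper_width: 0.7
grasp_force: 0.0
```

Emit:
apply_moves(targets=[{"translation": [0,0,-0.05],"twist": 0,"hand": 0.7},{"translation": [0,0,-0.2],"twist": 0,"hand": 0.7},{"translation": [0,0,-0.4],"twist": 0,"hand": 0.7},{"translation": [0,0,-0.4],"twist": 0,"hand": 0.7},{"translation": [0,0,-0.4],"twist": 0,"hand": 0.7},{"translation": [0,0,-0.4],"twist": 0,"hand": 0.7}])

```text
time: 20.4
tool_pos: [0.4972, 0.0831, 0.3403]
tool_rot: [0.0, 0.802, 0.597, 0.0]
contact_force: [1.1, 0.7, -0.3]
gripper_width: 0.701
grasp_force: 0.0
```

Now the lid. The tool's x axis happens to coincide with the processor's x. I'll raise, cross over the lid, and come down behind it with the gripper shut.

Emit:
apply_moves(targets=[{"translation": [0,0,-0.3],"twist": 0,"hand": 0},{"translation": [0,0,-0.3],"twist": 0,"hand": 0},{"translation": [0,0,-0.3],"twist": 0,"hand": 0},{"translation": [0,0,-0.3],"twist": 0,"hand": 0},{"translation": [0,0,0],"twist": 0,"hand": 0}])

```text
time: 20.9
tool_pos: [0.4981, 0.0831, 0.4644]
tool_rot: [0.003, 0.802, 0.597, 0.004]
contact_force: [0.1, -0.9, 0.4]
gripper_width: 0.002
grasp_force: 0.0
```

```bash
python3 - <<'E'
from h import *
a=grab_frame('scene');s=state();print(s['tool_pos'],s['joint_pos'].round(2))
x0,y0=255,20
img=cv2.resize(a[y0:y0+150,x0:x0+190],None,fx=4,fy=4,interpolation=cv2.INTER_CUBIC)
S=np.array([.4975,.0825]);d=np.array([.283,.959]);n=np.array([-.959,.283])
def mark(P,col):
    for q in proj('scene',P)+[2,0]: cv2.circle(img,tuple(int(round(v)) for v in ((q-[x0,y0]+.5)*4)),1,col,-1)
t=np.linspace(0,2*np.pi,60)
mark(np.array([[*(S+.0175*np.array([np.cos(u),np.sin(u)])),.164] for u in t]),(255,0,0))
mark(np.array([[*(S+.0175*np.array([np.cos(u),np.sin(u)])),.173] for u in t]),(255,255,0))
for th,col in [(2.2,(0,0,255)),(2.0,(0,160,0))]:
    pts=[]
    for r,w in [(.201,.025),(.201,-.025),(.15,.025),(.15,-.025)]: pts.append((r,w))
    pts+=[(.095+.077*np.cos(u),.077*np.sin(u)) for u in t]
    mark(np.array([[*(S+d*(.095-r*np.cos(th))+n*w),.175+r*np.sin(th)] for r,w in pts]),col)
save('lid',img)
for n in ['blade','lid']:
  for r in recognise('scene',n)[:3]: print(n,r['score'],np.round(r['point'],3))
E
```

```text
[0.4978665  0.08306277 0.46158732] [ 0.02 -0.27  1.57 -0.    1.84  0.31]
blade 0.78 [ 0.554 -0.463  0.034]
blade 0.64 [0.5   0.071 0.149]
lid 0.86 [0.542 0.208 0.27 ]
```

View pics/lid.png

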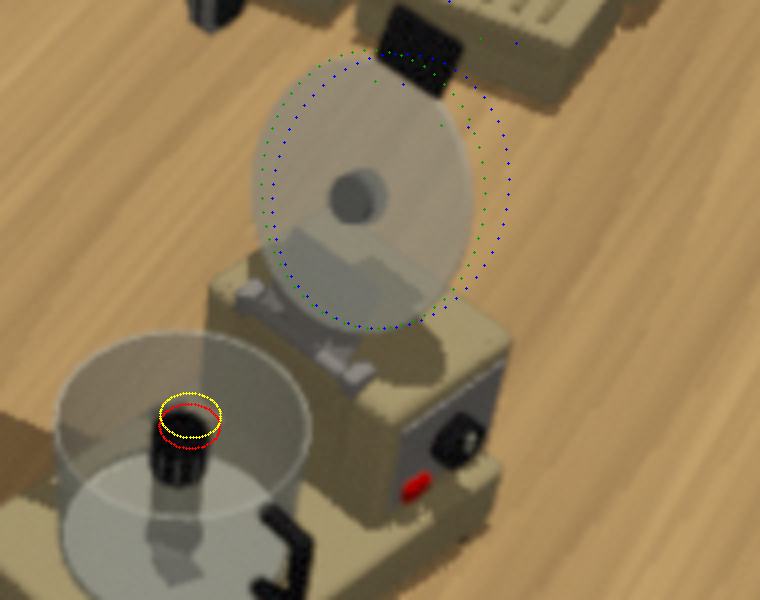

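The seated grip's top (col 181, row 406) matches the "home" ring and not the raised one. The lid matches an angle of about 2.0 rad, tab end near (crop) (430,50). I'll go behind it.

Emit:
apply_moves(targets=[{"translation": [0.3,0,0],"twist": 0,"hand": 0},{"translation": [0.3,0,0],"twist": 0,"hand": 0},{"translation": [0.3,0,0],"twist": 0,"hand": 0},{"translation": [0.3,0,0],"twist": 0,"hand": 0},{"translation": [0.3,0,0],"twist": 0,"hand": 0},{"translation": [0.3,0,0],"twist": 0,"hand": 0},{"translation": [0.3,0,0],"twist": 0,"hand": 0},{"translation": [0.3,0,0],"twist": 0,"hand": 0}])

```text
time: 21.85
tool_pos: [0.5664, 0.314, 0.4557]
tool_rot: [-0.0, 0.802, 0.597, -0.002]
contact_force: [0.6, 0.5, 0.9]
gripper_width: -0.0
grasp_force: 0.0
```

Emit:
apply_moves(targets=[{"translation": [0.25,0,0],"twist": 0,"hand": 0},{"translation": [0,0,0],"twist": 0,"hand": 0},{"translation": [0,0,0.3],"twist": 0,"hand": 0},{"translation": [0,0,0.3],"twist": 0,"hand": 0},{"translation": [0,0,0.3],"twist": 0,"hand": 0},{"translation": [0,0,0.3],"twist": 0,"hand": 0},{"translation": [0,0,0],"twist": 0,"hand": 0},{"translation": [0,0,0],"twist": 0,"hand": 0}])

```text
time: 22.65
tool_pos: [0.5733, 0.3361, 0.3373]
tool_rot: [-0.0, 0.803, 0.597, -0.001]
contact_force: [-0.1, 0.6, 0.9]
gripper_width: -0.0
grasp_force: 0.0
```

Emit:
apply_moves(targets=[{"translation": [-0.15,0,0],"twist": 0,"hand": 0},{"translation": [-0.15,0,0],"twist": 0,"hand": 0},{"translation": [-0.15,0,0],"twist": 0,"hand": 0},{"translation": [-0.15,0,0],"twist": 0,"hand": 0},{"translation": [-0.1,0,0],"twist": 0,"hand": 0},{"translation": [-0.1,0,0],"twist": 0,"hand": 0}])

```text
time: 23.25
tool_pos: [0.5505, 0.2593, 0.3386]
tool_rot: [-0.0, 0.803, 0.597, 0.001]
contact_force: [0.0, 2.2, 0.2]
gripper_width: 0.0
grasp_force: 0.0
```

Emit:
apply_moves(targets=[{"translation": [-0.1,0,0],"twist": 0,"hand": 0},{"translation": [-0.1,0,0],"twist": 0,"hand": 0},{"translation": [-0.1,0,0],"twist": 0,"hand": 0},{"translation": [-0.1,0,0],"twist": 0,"hand": 0}])

```text
time: 23.65
tool_pos: [0.539, 0.2213, 0.338]
tool_rot: [-0.0, 0.802, 0.597, -0.0]
contact_force: [1.3, 2.7, 0.5]
gripper_width: 0.003
grasp_force: 0.0
```

Emit:
apply_moves(targets=[{"translation": [-0.12,0,0],"twist": 0,"hand": 0},{"translation": [-0.12,0,0],"twist": 0,"hand": 0},{"translation": [-0.12,0,0],"twist": 0,"hand": 0},{"translation": [-0.12,0,0],"twist": 0,"hand": 0},{"translation": [-0.12,0,0],"twist": 0,"hand": 0},{"translation": [-0.12,0,0],"twist": 0,"hand": 0},{"translation": [-0.12,0,0],"twist": 0,"hand": 0}])

```text
time: 24.35
tool_pos: [0.5147, 0.1405, 0.3379]
tool_rot: [-0.0, 0.802, 0.597, -0.0]
contact_force: [-0.1, 1.1, -1.2]
gripper_width: -0.001
grasp_force: 0.9
```

Emit:
apply_moves(targets=[{"translation": [-0.13,0,0.07],"twist": 0,"hand": 0},{"translation": [-0.13,0,0.07],"twist": 0,"hand": 0},{"translation": [-0.12,0,0.08],"twist": 0,"hand": 0},{"translation": [-0.1,0,0.1],"twist": 0,"hand": 0},{"translation": [-0.1,0,0.11],"twist": 0,"hand": 0}])

```text
time: 24.85
tool_pos: [0.498, 0.0849, 0.2943]
tool_rot: [0.0, 0.803, 0.597, -0.0]
contact_force: [-0.3, -1.2, 1.7]
gripper_width: -0.003
grasp_force: 0.7
```

Emit:
apply_moves(targets=[{"translation": [-0.07,0,0.07],"twist": 0,"hand": 0},{"translation": [-0.07,0,0.07],"twist": 0,"hand": 0},{"translation": [-0.07,0,0.12],"twist": 0,"hand": 0},{"translation": [-0.06,0,0.12],"twist": 0,"hand": 0},{"translation": [-0.05,0,0.12],"twist": 0,"hand": 0},{"translation": [0,0,0],"twist": 0,"hand": 0}])

```text
time: 25.45
tool_pos: [0.4878, 0.0548, 0.2423]
tool_rot: [-0.001, 0.803, 0.596, -0.002]
contact_force: [-0.9, -1.1, -0.4]
gripper_width: 0.001
grasp_force: 0.0
```

Emit:
apply_moves(targets=[{"translation": [-0.03,0,0.1],"twist": 0,"hand": 0},{"translation": [-0.02,0,0.1],"twist": 0,"hand": 0},{"translation": [0,0,0],"twist": 0,"hand": 0}])

```text
time: 25.75
tool_pos: [0.4868, 0.0504, 0.2232]
tool_rot: [-0.001, 0.802, 0.597, -0.001]
contact_force: [-1.0, -0.3, 0.1]
gripper_width: 0.002
grasp_force: 0.0
```

Emit:
apply_moves(targets=[{"translation": [0,0,0.08],"twist": 0,"hand": 0},{"translation": [0,0,0.07],"twist": 0,"hand": 0},{"translation": [0,0,0],"twist": 0,"hand": 0}])

```text
time: 26.05
tool_pos: [0.4871, 0.0507, 0.2088]
tool_rot: [-0.001, 0.802, 0.597, -0.001]
contact_force: [-0.1, -0.3, -0.2]
gripper_width: 0.0
grasp_force: 0.0
```

Emit:
apply_moves(targets=[{"translation": [0,0,0.04],"twist": 0,"hand": 0},{"translation": [0,0,0],"twist": 0,"hand": 0}])

```text
time: 26.25
tool_pos: [0.4876, 0.0506, 0.2057]
tool_rot: [-0.0, 0.802, 0.597, -0.0]
contact_force: [0.3, 0.2, -0.1]
gripper_width: -0.002
grasp_force: 0.0
```

```bash
python3 - <<'E'
from h import *
a=grab_frame('scene')
save('chk',cv2.resize(a[20:170,250:440],None,fx=4,fy=4,interpolation=cv2.INTER_CUBIC))
for r in recognise('scene','lid')[:3]: print(r['score'],np.round(r['point'],3))
E
```

```text
0.61 [0.518 0.066 0.18 ]
```

View pics/chk.png

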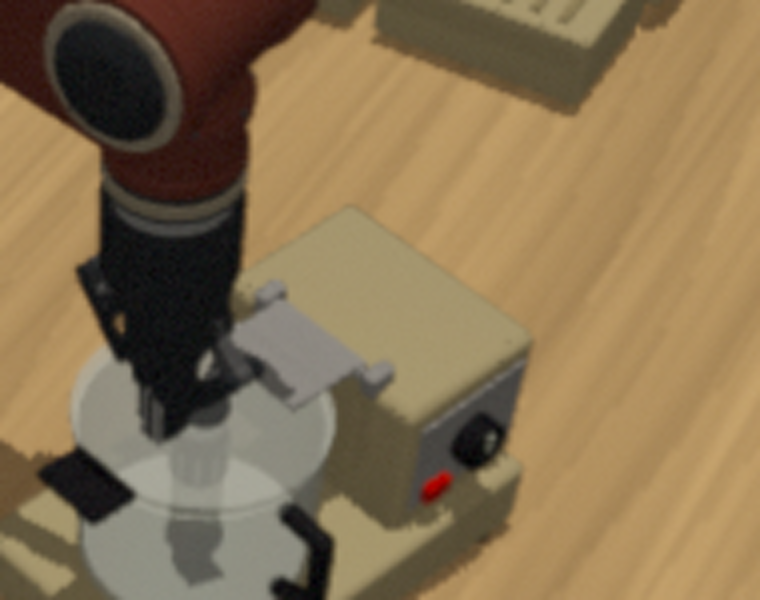

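The lid is down, nearly level on the bowl (tab at crop px 85,485), and the fingertips are just above it. I'll press on gently to make sure it is shut.

Emit:
apply_moves(targets=[{"translation": [0,0,0.03],"twist": 0,"hand": 0},{"translation": [0,0,0],"twist": 0,"hand": 0},{"translation": [0,0,0],"twist": 0,"hand": 0}])

```text
time: 26.65
tool_pos: [0.4877, 0.0505, 0.2031]
tool_rot: [-0.0, 0.802, 0.597, -0.0]
contact_force: [0.9, -1.2, 0.2]
gripper_width: 0.003
grasp_force: 0.0
```

Emit:
apply_moves(targets=[{"translation": [0,0,0.02],"twist": 0,"hand": 0},{"translation": [0,0,0],"twist": 0,"hand": 0},{"translation": [0,0,0],"twist": 0,"hand": 0}])

```text
time: 26.95
tool_pos: [0.4876, 0.0505, 0.2011]
tool_rot: [-0.0, 0.802, 0.597, -0.0]
contact_force: [0.4, 0.6, 0.3]
gripper_width: -0.005
grasp_force: 0.0
```

Emit:
apply_moves(targets=[{"translation": [0,0,0.02],"twist": 0,"hand": 0},{"translation": [0,0,0],"twist": 0,"hand": 0},{"translation": [0,0,0],"twist": 0,"hand": 0}])

```text
time: 27.25
tool_pos: [0.4879, 0.0505, 0.2]
tool_rot: [0.0, 0.802, 0.597, 0.0]
contact_force: [-1.0, -0.4, 5.4]
gripper_width: 0.001
grasp_force: 2.6
```

Emit:
apply_moves(targets=[{"translation": [0,0,0.02],"twist": 0,"hand": 0},{"translation": [0,0,0],"twist": 0,"hand": 0},{"translation": [0,0,0],"twist": 0,"hand": 0}])

```text
time: 27.55
tool_pos: [0.488, 0.0505, 0.1999]
tool_rot: [0.0, 0.802, 0.597, 0.0]
contact_force: [-7.0, 0.8, 13.7]
gripper_width: -0.002
grasp_force: 6.7
```

Emit:
apply_moves(targets=[{"translation": [0,0,0.01],"twist": 0,"hand": 0},{"translation": [0,0,0],"twist": 0,"hand": 0},{"translation": [0,0,0],"twist": 0,"hand": 0}])

```text
time: 27.85
tool_pos: [0.4881, 0.0505, 0.1999]
tool_rot: [0.0, 0.802, 0.597, 0.0]
contact_force: [-8.6, 0.2, 18.0]
gripper_width: -0.001
grasp_force: 8.7
```

Stiff stop at tip height 0.178, which is the lid's shut face height, so it is shut. Retract and check.

Emit:
apply_moves(targets=[{"translation": [0,0,-0.05],"twist": 0,"hand": 0},{"translation": [0,0,-0.2],"twist": 0,"hand": 0},{"translation": [0,0,-0.4],"twist": 0,"hand": 0},{"translation": [0,0,-0.4],"twist": 0,"hand": 0},{"translation": [0,0,-0.4],"twist": 0,"hand": 0},{"translation": [0,0,-0.4],"twist": 0,"hand": 0},{"translation": [0,0,0],"twist": 0,"hand": 0},{"translation": [0,0,0],"twist": 0,"hand": 0}])

```text
time: 28.65
tool_pos: [0.4881, 0.0505, 0.3818]
tool_rot: [0.001, 0.802, 0.597, 0.001]
contact_force: [-1.2, -0.5, 0.3]
gripper_width: -0.001
grasp_force: 0.0
```

```bash
python3 - <<'E'
from h import *
a=grab_frame('scene');print(state()['contact_force'].round(1))
save('end',cv2.resize(a[60:240,200:440],None,fx=3.3,fy=3.3,interpolation=cv2.INTER_CUBIC))
E
```

```text
[ 0.9 -0.1  0.2]
```

View pics/end.png

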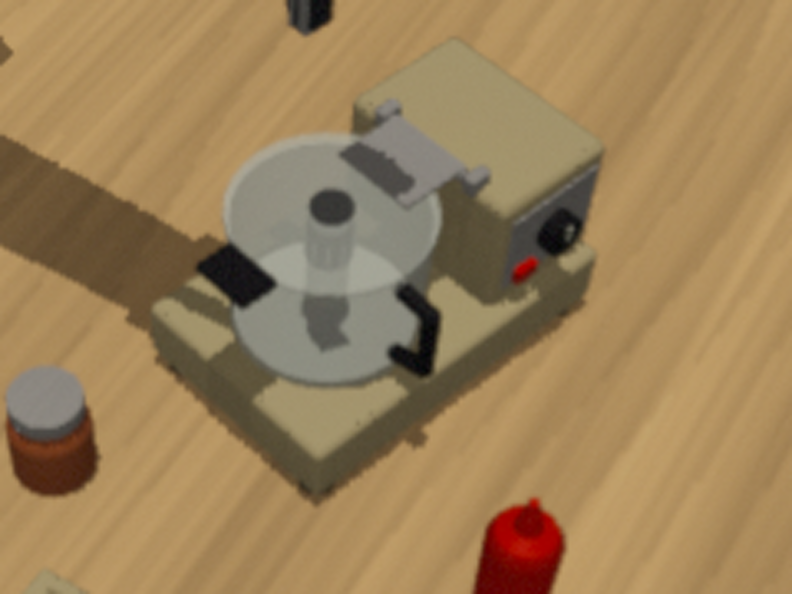

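The lid lies level on the bowl (plate centre about 330,210 in the crop, tab at 235,275). The blade stands under it, the jar and bottle are standing, and the arm is clear.

```bash
python3 -c "
from plant import *
print(job_done())"
```

```text
the job is handed in; nothing more can be done
None
```

The blade dropped fully home on the drive, the lid is shut over it, the arm is clear, and the job is handed in at about 29 s of the 72 s; no pass/fail verdict came back, and I did not re-check the two shakers at the end.

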